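Spin down the loose wing nut on the pulley fixture

ROBOT

A 6-joint arm with a two-finger parallel gripper is mounted at the origin on the work surface. World frame = base frame: x ahead of the robot, y to its left, z up, the work surface at z = 0. Lengths are in m, angles in rad, forces in N, time in s.
With the tool pointing down it reaches from about 0.35 to 0.925 m from the base axis. Payload 6.4 kg.
Tool frame: the origin (TCP) lies at the very end of the fingers, on their centre line; the grasp point (between the pads) lies grasp_offset behind it (grasp_offset is the distance from the TCP to the grasp point, in m); x points along the fingers, y is the direction in which the jaws open and shut, and the axes are right-handed (so a half turn about x gives the same grasp; the last joint's range is limited). The gripper opens to 94 mm and grips with 3 to 60 N. Pads are 16 mm wide; open, the fingers measure 119 mm over their backs; the gripper's body (75 mm by 177 mm) begins 78 mm behind the grasp point.
Start: joints at [1.117, 0.245, 1.558, -0, 1.339, -0.174], TCP at [0.18, 0.625, 0.205] pointing down, gripper open.
Joint ranges: [-3.13, 3.13], [-1.02, 2.26], [0.13, 2.54], [-0.95, 4.09], [0.21, 2.88], [-2.74, 2.74]. Speed limits (rad/s): [2.57, 2.57, 3.14, 3.14, 3.14, 3.14].

INTERFACE

Orientations are given as a 3x3 rotation matrix whose columns are the frame's x, y, z axes.
In Python, from rig import * gives the robot as it stands. The module is installed in compiled form; this text tells all that it offers.
- The arm moves only by the tool servo_tool, never from a script. Its argument "deltas" is a list of rows, each a list of 3 entries, a list of its own where there are three numbers: the shift along the world's x, y, z in m, then the turn, a rotation vector about the world's x, y, z in degrees, then the gripper command: -1 is fully open, 1 is shut, values between are in proportion. A call has 1 to 10 rows; each row is the pose to reach, as a shift and turn from the pose commanded when the call began; what a row does not reach only later rows make up. A row lasts 1/10 s, in which the tool goes at most 50 mm and 8.59 degrees, less where a joint would pass 70% of its speed; a pose out of reach is approached as far as the arm can. A call with a gripper value outside its range is refused whole. The fingers move at their own pace and stop on an object; the grip force is fixed at half the most. Time passes only in rows, so rows that repeat a pose let the fingers close. It gives the time, the measured TCP pose, the force and the opening at its end, in the units of the state.
- observe(): the state, without advancing time (a new reading comes with each control period).
- get_image(name): name is "scene" or "top" or "wrist"; returns the picture (400x640x3 uint8, red, green, blue); there is no depth.
- camera_model(name): a dict with "fx", "fy", "cx", "cy" (pixels), "k1" (the pictures are not rectified: a ray, as slopes to the right and down, at radius r is drawn at 1 + k1 r^2 times it, then the intrinsics apply), "T" (4x4, takes a point from camera to world coordinates); the wrist camera has in their place "hand_eye" (4x4, takes a point from camera to tool coordinates, whose origin is the TCP and whose axes are the tool frame's). Camera axes: x right, y down, z forward; pixel columns grow to the right and rows downward; lengths in m; the calibration is good to about 2 mm. A picture is of the moment at which its call begins: read the wrist's pose just before it. camera_model takes no time and is no camera call.
- hand_in(): hands the job in, once; it reports no verdict.
The state is a dict: "clock": time; "q": joint angles; "joint_velocities": joint speeds; "effort": joint torques, N m; "tool_pos": TCP position; "ee_rot": TCP orientation; "ft_force": force on the tool from outside, world axes, zero at the start; "moment": the same for the moment, N m; "opening": finger opening in m.
Only numpy, scipy, OpenCV 4.12 (cv2) and the standard library are available. Lean on these libraries where they do the work, as an engineer would, in place of code of your own. Each camera call takes 0.05 s, during which the arm holds its last target.

TASK

The big wing nut on the stud of the pulley fixture is loose: push its wings round clockwise (seen from above) with a fingertip, stroke after stroke, until it has run all the way down and stops snug. Only push, on one wing at a time: do not pinch the nut or a wing between the fingers, and do not lift the fixture or shove it out of its place. Leave the other things on the bench where they are, and finish with the hand clear.

Things in the scene. Friction and masses are not known exactly. Their poses are not given: they have to be found in the camera images.
- fixture: heavy loose steel fixture, about 4 kg, on the bench: grey base plate 150 x 120 mm, 12 mm thick; on it a dark pulley 76 mm across (top 46 mm above the bench), a vertical 12 mm stud through the pulley (top 84 mm above the bench) and an upright back stop. Origin on the bench, on the stud's axis; z up; x points from the stud to the back stop. The nut's other sides are open.
- nut_center (a point): centre of the big aluminium wing nut, on its axis, 20 mm above its underside; 70 mm above the bench when snug, sinks 0.8 mm per rad. Hub 28 mm wide, 22 mm high. Two upright wings, blades 6 to 7 mm thick, reach 42 mm out from the axis, from 8 mm to 34 mm (29 mm near the hub) above the underside. x runs along the wings (one on +x, one on -x) and turns with the nut; z up.
- wing_nut (a joint): turn of the big wing nut in rad, growing clockwise seen from above; starts between 1.5 and 4, hard stop at 8 (snug). At 0 the wings lie along the fixture's x axis. Light friction (0.03 N m, about 1 N at a wing); it stays where it is left.
- back_stop_top (a point): middle of the top edge of the fixture's back stop: a grey upright plate 84 mm wide, 10 mm thick, its top 90 mm above the bench, its near face 48 mm from the stud's axis. A finger pushing at the wings does not fit between nut and back stop: raise it and bring it round.
- spare_nut: small spare steel wing nut lying loose on the bench beside the fixture, 46 mm across and 14 mm high; a bystander; origin under its centre
- hex_key: L-shaped hex key lying flat near the fixture, 100 by 30 mm, 7 mm thick; a bystander; origin on the bench under the middle of its long leg
- socket: round steel wrench socket standing near the fixture, 26 mm across, 36 mm high; a bystander; origin under its centre
- punch: drift punch lying near the fixture, 120 mm long, 18 mm thick; a bystander; origin on the bench under its middle
- spray_can: plain grey can, 64 mm across and about 150 mm high, to the left; a bystander; origin under its centre
- carton: small cardboard carton, 90 by 130 by 70 mm high, to the right; a bystander; origin under its centre
- clutch_ring: flat dark steel ring, 124 mm outside, 10 mm thick, near left; a bystander; origin under its centre
There are look-alikes about, which are no part of the job. What is shaped like the fixture but red is not meant.

How it is judged:
At the end, for the whole second after the job is handed in: the wing nut is turned down to within 0.3 rad of its stop, the fixture stands flat and at rest within 30 mm of where it stood (value of joint wing_nut above 7.7 rad and height (world z) of nut_center below 0.074 m and linear speed of fixture below 0.01 m/s and angle between fixture's own z axis and vertical below 0.05 rad and distance of fixture from where it was at the start of the episode below 0.03 m); the robot touches nothing.
It fails at once if the fixture is lifted or tipped (height (world z) of fixture above 0.008 m or angle between fixture's own z axis and vertical above 0.12 rad).
It fails at once if the fixture is shoved more than 30 mm, or turned so that its back stop moves more than 40 mm (distance of fixture from where it was at the start of the episode above 0.03 m or distance of back_stop_top from where it was at the start of the episode above 0.04 m).
It fails at once if the nut or a wing is pinched (the fingers bear on the fixture while the grasp point lies in the plane of the wings, within the nut's span) (contact force between the fingers and fixture above 1 N and y of the grasp point in the frame of nut_center between -0.004 and 0.004 m and x of the grasp point in the frame of nut_center between -0.044 and 0.044 m and z of the grasp point in the frame of nut_center below 0.04 m).
It fails at once if another thing on the bench is lifted or moved more than 30 mm (distance of any of spare_nut, hex_key, socket, punch, spray_can, carton, clutch_ring from where it was at the start of the episode above 0.03 m).
It also fails if it takes over 54 s, if anything falls off the work surface, if the arm or the gripper's body presses on something with over 40 N, if the wrist force passes 120 N, or if a joint passes its speed limit or range.

## Working session

There is one attempt and no reset: what is moved stays moved. The work goes in short steps, Python scripts to look and compute and a tool call to move; the robot and the scene stay as the last step left them, time stands still between calls to the robot, and variables do not carry over. Pictures are saved under pics/ and viewed, and the job is handed in when it is done.

Besides the shell and the picture viewer there is one more tool, called after "Emit:" as name(argument=value, ...), one argument or row to a line, values as JSON. servo_tool: Moves the arm, as the interface text tells. Its arguments: {"type":"object","properties":{"deltas":{"type":"array","items":{"type":"array"}}},"required":["deltas"]}

```bash
mkdir -p pics; python3 - <<'E'
from rig import *
import cv2
s=observe();print(s)
for n in("scene","top","wrist"):
    im=get_image(n);cv2.imwrite(f"pics/{n}0.png",im[:,:,::-1]);c=camera_model(n);print(n,c)
E
```

```text
{'clock': 0.0, 'q': array([ 1.11692672e+00,  2.45814524e-01,  1.55897080e+00, -1.38768282e-05,
        1.33870462e+00, -1.74110812e-01]), 'joint_velocities': array([-9.94662669e-04,  8.61498636e-04, -2.40060188e-04, -4.98624896e-05,
       -1.68158435e-03, -2.36035623e-03]), 'effort': array([ 5.53082937e-04, -4.15828121e+01, -3.14607668e+01,  6.84671570e-02,
        3.32550716e-02, -1.92583229e-04]), 'tool_pos': array([0.17922337, 0.62419116, 0.20436831]), 'ee_rot': array([[-8.19722612e-04,  2.76119982e-01,  9.61122824e-01],
       [-1.71112353e-03,  9.61121353e-01, -2.76121018e-01],
       [-9.99998200e-01, -1.87094252e-03, -3.15377508e-04]]), 'ft_force': array([ 0.61901885, -0.49171732,  0.31968324]), 'moment': array([-0.04530157,  0.0655747 ,  0.02645509]), 'opening': 0.09392154782512069}
scene {'fx': 435.4803897614594, 'fy': 435.4803897614594, 'cx': 326.27934266569446, 'cy': 202.6887312963518, 'k1': 0.008184960479397482, 'T': array([[-0.5941659 ,  0.52079523, -0.6129757 ,  1.16032322],
       [ 0.80407701,  0.36500413, -0.46928897,  0.48408932],
       [-0.02066479, -0.77171517, 
[... 265 characters left out ...]
0.18681361,  0.28438964],
       [-0.99997092, -0.00338456,  0.00683475, -0.01960435],
       [-0.00608207, -0.18683963, -0.9823716 ,  1.14329576],
       [ 0.        ,  0.        ,  0.        ,  1.        ]])}
wrist {'fx': 316.652086863741, 'fy': 316.652086863741, 'cx': 324.18475601773275, 'cy': 198.67879955640524, 'k1': -0.019095166292212817, 'hand_eye': array([[ 2.67687518e-04, -2.85935991e-01,  9.58248682e-01,
        -1.78477588e-01],
       [ 9.99999804e-01,  6.18263531e-04, -9.48643833e-05,
        -3.37620856e-04],
       [-5.65325072e-04,  9.58248520e-01,  2.85936101e-01,
        -8.19958339e-02],
       [ 0.00000000e+00,  0.00000000e+00,  0.00000000e+00,
         1.00000000e+00]])}
```

View pics/scene0.png

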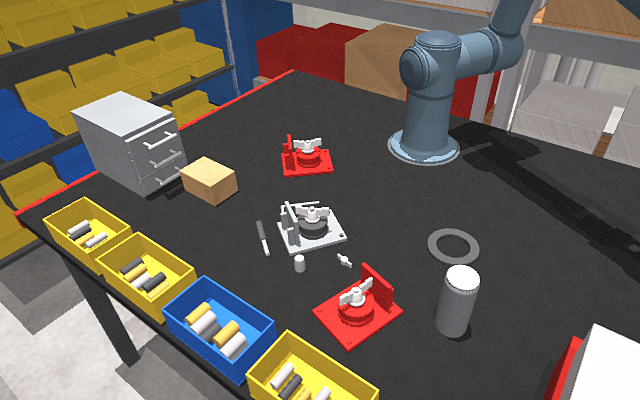

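View pics/top0.png

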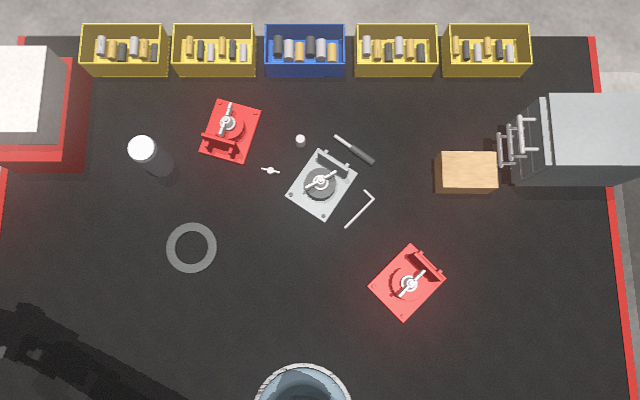

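Three fixture shapes show in the top view: red at (228,125), red at (408,283) and grey at (320,183). Only the grey one fits. I'll confirm it in an enlarged crop.

```bash
python3 - <<'E'
import cv2
im=cv2.imread('pics/top0.png')[125:240,255:390]
cv2.imwrite('pics/top0c.png',cv2.resize(im,None,fx=5,fy=5,interpolation=cv2.INTER_CUBIC))
im=cv2.imread('pics/scene0.png')[185:285,250:370]
cv2.imwrite('pics/scene0c.png',cv2.resize(im,None,fx=5,fy=5,interpolation=cv2.INTER_CUBIC))
E
```

```text
(no output)
```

View pics/top0c.png

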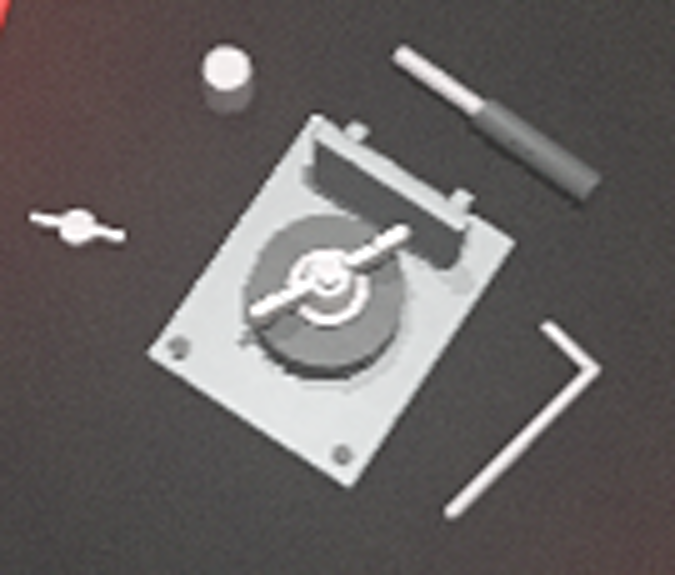

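View pics/scene0c.png

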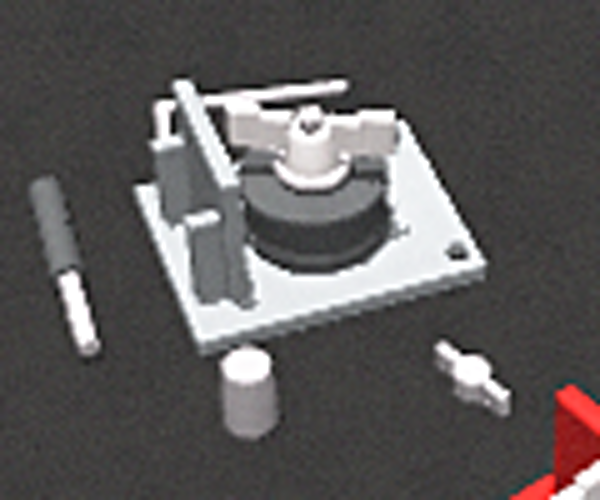

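```bash
cat > h.py <<'E'
import numpy as np, cv2
from rig import *
def ray(n,u,v,T=None):
    c=camera_model(n); x=(u-c['cx'])/c['fx']; y=(v-c['cy'])/c['fy']
    a,b=x,y
    for _ in range(10):
        k=1+c['k1']*(a*a+b*b); a,b=x/k,y/k
    if T is None: T=c['T']
    return T[:3,3], T[:3,:3]@np.array([a,b,1])
def at(n,u,v,z,T=None):
    o,d=ray(n,u,v,T); return (o+d*(z-o[2])/d[2])
E
python3 - <<'E'
from h import *
f=lambda x,y:((x+.5)/5-.5+255,(y+.5)/5-.5+125)
P={}
for k,x,y,z in [('FL',317,115,.012),('FR',515,242,.012),('NR',350,487,.012),('NL',150,353,.012),('w1',405,230,.088),('w2',254,312,.088),('stud',327,268,.084),('spare',77,228,.01),('socket',227,68,.036),('hk1',450,513,.005),('hk2',596,370,.005),('hk3',548,325,.005),('p1',400,53,.009),('p2',590,188,.009),('bs1',318,142,.09),('bs2',468,220,.09)]:
    P[k]=at('top',*f(x,y),z); print(k,P[k].round(4))
x=(P['FL']+P['FR']-P['NR']-P['NL'])[:2]; print('len',[np.linalg.norm(P[a]-P[b]) for a,b in(('FL','FR'),('NL','NR'),('FL','NL'),('FR','NR'))])
print('fx yaw',np.degrees(np.arctan2(x[1],x[0])), 'center',sum(P[k] for k in('FL','FR','NR','NL'))/4)
w=(P['w1']-P['w2'])[:2];print('wing',np.degrees(np.arctan2(w[1],w[0])),np.linalg.norm(w),(P['w1']+P['w2'])/2)
# scene check
g=lambda x,y:((x+.5)/5-.5+250,(y+.5)/5-.5+185)
print('stud scene',at('scene',*g(312,115),.084)); print('wing tips scene', at('scene',*g(238,103),.088),at('scene',*g(393,112),.088))
E
```

```text
FL [ 0.6324 -0.0365  0.012 ]
FR [ 0.5671 -0.1349  0.012 ]
NR [ 0.444  -0.0527  0.012 ]
NL [0.5102 0.0457 0.012 ]
w1 [ 0.5537 -0.0762  0.088 ]
w2 [ 0.5145 -0.0064  0.088 ]
stud [ 0.5364 -0.0401  0.084 ]
spare [0.5741 0.0831 0.01  ]
socket [0.649  0.0083 0.036 ]
hk1 [ 0.4324 -0.1018  0.005 ]
hk2 [ 0.5038 -0.1746  0.005 ]
hk3 [ 0.5265 -0.1513  0.005 ]
p1 [ 0.6661 -0.0785  0.009 ]
p2 [ 0.5957 -0.1731  0.009 ]
bs1 [ 0.5953 -0.0358  0.09  ]
bs2 [ 0.558  -0.1053  0.09  ]
len [np.float64(0.11808528773064375), np.float64(0.11859194238214767), np.float64(0.1472379246022091), np.float64(0.1479833702021353)]
fx yaw -33.837192816308374 center [ 0.53843548 -0.04460983  0.012     ]
wing -60.72487773808556 0.0800612444379311 [ 0.53408177 -0.04131784  0.088     ]
stud scene [ 0.53613705 -0.03803586  0.084     ]
wing tips scene [ 0.55340803 -0.07022887  0.088     ] [ 0.51539507 -0.00414849  0.088     ]
```

Emit:
servo_tool(
  deltas=[
    [[0.02,-0.04,0],[0,0,-3],1],
    [[0.04,-0.082,0],[0,0,-6],1],
    [[0.06,-0.123,0],[0,0,-9],1],
    [[0.08,-0.164,0],[0,0,-12],1],
    [[0.1,-0.205,0],[0,0,-15],1],
    [[0.12,-0.246,0],[0,0,-18],1],
    [[0.14,-0.287,0],[0,0,-21],1],
    [[0.16,-0.328,0],[0,0,-24],1],
    [[0.18,-0.369,0],[0,0,-27],1],
    [[0.2,-0.41,0],[0,0,-30],1],
  ],
)

```text
clock: 1.15
tool_pos: [0.3798, 0.213, 0.2054]
ee_rot: [[0.0, 0.721, 0.693], [0.0, 0.693, -0.721], [-1.0, 0.0, 0.0]]
ft_force: [1.0, -0.5, 0.2]
opening: 0.0172
```

Emit:
servo_tool(
  deltas=[
    [[0.02,-0.04,0],[0,0,-2.5],1],
    [[0.04,-0.08,0],[0,0,-5],1],
    [[0.06,-0.12,0],[0,0,-7.5],1],
    [[0.08,-0.16,0],[0,0,-10],1],
    [[0.1,-0.2,0],[0,0,-12.5],1],
    [[0.118,-0.242,0],[0,0,-14.5],1],
    [[0.118,-0.242,0],[0,0,-14.5],1],
    [[0.118,-0.242,0],[0,0,-14.5],1],
  ],
)

```text
clock: 1.95
tool_pos: [0.4973, -0.0278, 0.205]
ee_rot: [[-0.001, 0.871, 0.49], [0.001, 0.49, -0.871], [-1.0, -0.001, -0.001]]
ft_force: [-0.2, 0.2, -0.2]
opening: 0.0004
```

```bash
python3 - <<'E'
from h import *
s=observe();print(s['clock'],s['tool_pos'],s['ee_rot'].round(3),s['opening'],s['ft_force'])
im=get_image('wrist');cv2.imwrite('pics/w1.png',im[:,:,::-1])
E
```

```text
1.95 [ 0.49730885 -0.02782357  0.20500516] [[-0.001  0.871  0.49 ]
 [ 0.001  0.49  -0.871]
 [-1.    -0.001 -0.001]] 0.0004355474980288541 [-0.16560702  0.19020274 -0.15867128]
```

View pics/w1.png

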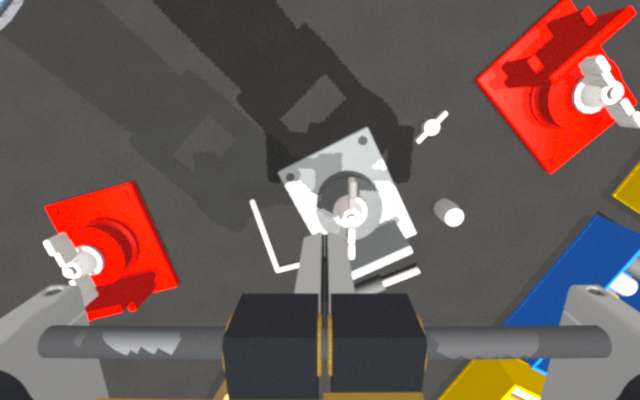

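The fingers are closed beside the nut. In the wrist view the wing line runs vertically from (352,180) to (351,257), with the stud at about (350,213). Checking the positions.

```bash
python3 - <<'E'
from h import *
im=cv2.imread('pics/w1.png')[110:300,240:460]
cv2.imwrite('pics/w1c.png',cv2.resize(im,None,fx=3.5,fy=3.1,interpolation=cv2.INTER_CUBIC))
E
```

```text
(no output)
```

View pics/w1c.png

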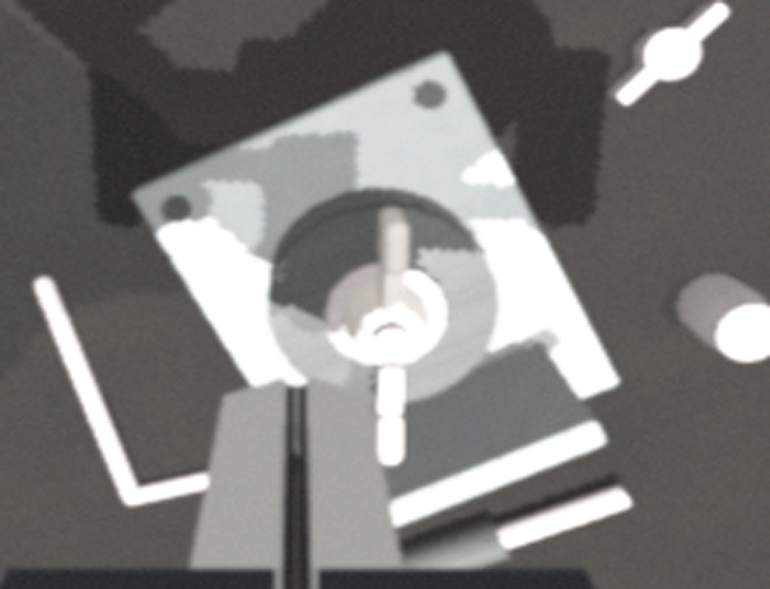

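```bash
python3 - <<'E'
from h import *
p=np.array([0.4973,-0.0278,0.205]);R=np.array([[-.001,.871,.49],[.001,.49,-.871],[-1,-.001,-.001]])
T=np.eye(4);T[:3,:3]=R;T[:3,3]=p;T=T@camera_model('wrist')['hand_eye']
f=lambda x,y:((x+.5)/3.5-.5+240,(y+.5)/3.1-.5+110)
for k,x,y,z in [('stud',388,332,.084),('near',394,210,.0875),('far',391,463,.0875),('base top',445,52,.012),('base L',133,192,.012),('baseR',619,382,.012)]:
    q=at('wrist',*f(x,y),z,T);print(k,q.round(4))
E
```

```text
stud [ 0.5338 -0.037   0.084 ]
near [ 0.5139 -0.0009  0.0875]
far [ 0.5574 -0.0755  0.0875]
base top [0.5121 0.0472 0.012 ]
base L [ 0.447 -0.05   0.012]
baseR [ 0.6359 -0.0341  0.012 ]
```

Emit:
servo_tool(
  deltas=[
    [[0,0,-0.04],[0,0,0],1],
    [[0,0,-0.08],[0,0,0],1],
    [[0,0,-0.11],[0,0,0],1],
    [[0,0,-0.13],[0,0,0],1],
    [[0,0,-0.139],[0,0,0],1],
    [[0,0,-0.139],[0,0,0],1],
  ],
)

```text
clock: 2.6
tool_pos: [0.4964, -0.026, 0.0656]
ee_rot: [[-0.002, 0.87, 0.493], [0.001, 0.493, -0.87], [-1.0, -0.002, -0.002]]
ft_force: [-0.6, 0.2, 0.3]
opening: 0.0002
```

```bash
cat >> h.py <<'E'
S=np.array([.535,-.039])
def C(a,r,d):
    a=np.radians(a);u=np.array([np.cos(a),np.sin(a)]);return S+r*u+d*np.array([-u[1],u[0]])
def rows(cur,yaw0,poses):
    for a,r,d in poses:
        p=C(a,r,d)-cur; print([round(float(p[0]),4),round(float(p[1]),4),0],round(a-90-yaw0,1))
E
python3 - <<'E'
from h import *
s=observe();print(s['clock'],s['tool_pos'],s['ft_force'])
cur=np.array([.498,-.027]) 
rows(cur,29.5,[(119.5,.03,.021)]+[(119.5-6*i,.030,.016) for i in range(0,9)])
im=get_image('wrist');cv2.imwrite('pics/w2.png',im[:,:,::-1])
im=get_image('scene')[185:285,250:370];cv2.imwrite('pics/s2.png',cv2.resize(im[:,:,::-1],None,fx=5,fy=5))
E
```

```text
2.6 [ 0.49641797 -0.02599441  0.0655532 ] [-0.58008292  0.2416018   0.29514355]
[0.0039, 0.0038, 0] 0.0
[0.0083, 0.0062, 0] 0.0
[0.0104, 0.0091, 0] -6.0
[0.0127, 0.0118, 0] -12.0
[0.0153, 0.0142, 0] -18.0
[0.0182, 0.0163, 0] -24.0
[0.0213, 0.0181, 0] -30.0
[0.0245, 0.0196, 0] -36.0
[0.0279, 0.0208, 0] -42.0
[0.0313, 0.0215, 0] -48.0
```

View pics/w2.png

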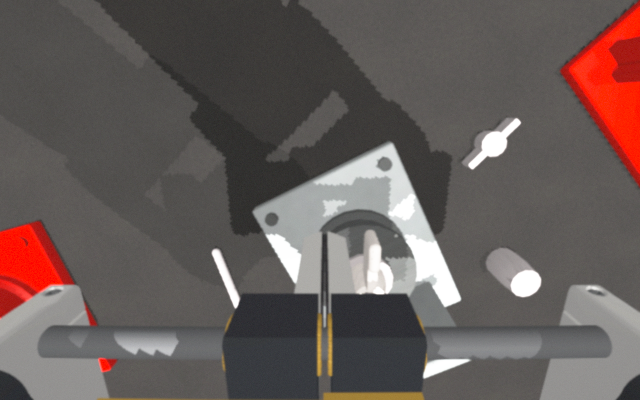

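View pics/s2.png

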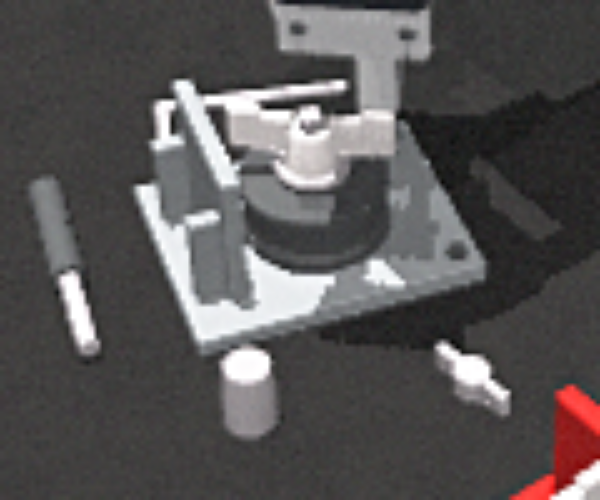

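Emit:
servo_tool(
  deltas=[
    [[0.004,0.004,0],[0,0,0],1],
    [[0.008,0.006,0],[0,0,0],1],
    [[0.0105,0.009,0],[0,0,-6],1],
    [[0.0125,0.012,0],[0,0,-12],1],
    [[0.0155,0.014,0],[0,0,-18],1],
    [[0.018,0.0165,0],[0,0,-24],1],
    [[0.0215,0.018,0],[0,0,-30],1],
    [[0.0245,0.0195,0],[0,0,-36],1],
    [[0.028,0.021,0],[0,0,-42],1],
    [[0.0315,0.0215,0],[0,0,-48],1],
  ],
)

```text
clock: 3.7
tool_pos: [0.5295, -0.0054, 0.0669]
ee_rot: [[0.0, 0.947, -0.322], [0.0, -0.322, -0.947], [-1.0, 0.0, -0.0]]
ft_force: [-0.6, 0.9, -0.5]
opening: 0.0004
```

```bash
python3 - <<'E'
from h import *
s=observe();print(s['clock'],s['tool_pos'],s['ft_force'])
cur=np.array([.498,-.027])+[.0315,.0215]
rows(cur,-18.5,[(71.5-6*i,.030,.016) for i in range(1,11)])
im=get_image('wrist');cv2.imwrite('pics/w3.png',im[:,:,::-1])
im=get_image('scene')[185:285,250:370];cv2.imwrite('pics/s3.png',cv2.resize(im[:,:,::-1],None,fx=5,fy=5))
E
```

```text
3.7 [ 0.5294713  -0.00538751  0.06691146] [-0.62229151  0.90093871 -0.48117656]
[0.0034, 0.0004, 0] -6.0
[0.0069, 0.0005, 0] -12.0
[0.0105, 0.0001, 0] -18.0
[0.014, -0.0006, 0] -24.0
[0.0174, -0.0016, 0] -30.0
[0.0206, -0.0031, 0] -36.0
[0.0237, -0.0048, 0] -42.0
[0.0266, -0.0069, 0] -48.0
[0.0293, -0.0092, 0] -54.0
[0.0317, -0.0118, 0] -60.0
```

View pics/w3.png

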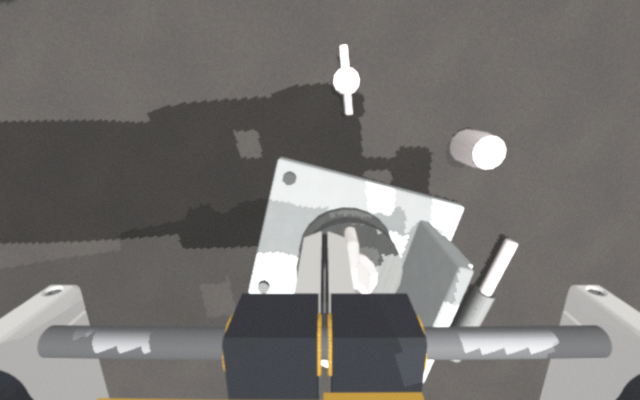

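View pics/s3.png

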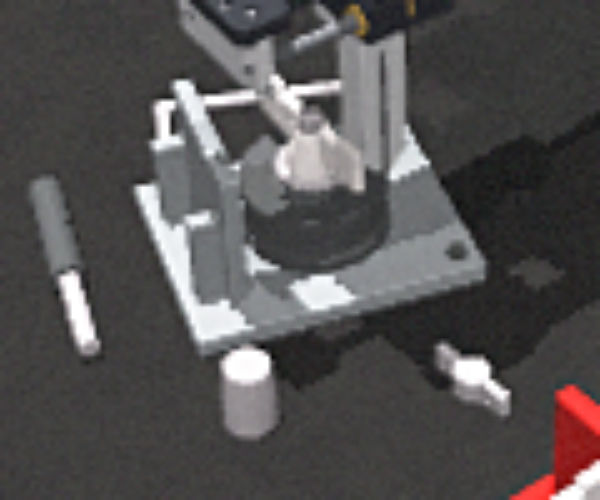

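Emit:
servo_tool(
  deltas=[
    [[0.0035,0.0005,0],[0,0,-6],1],
    [[0.007,0.0005,0],[0,0,-12],1],
    [[0.0105,0,0],[0,0,-18],1],
    [[0.014,-0.0005,0],[0,0,-24],1],
    [[0.0175,-0.0015,0],[0,0,-30],1],
    [[0.0205,-0.003,0],[0,0,-36],1],
    [[0.0235,-0.005,0],[0,0,-42],1],
    [[0.0265,-0.007,0],[0,0,-48],1],
    [[0.0295,-0.009,0],[0,0,-54],1],
    [[0.0315,-0.012,0],[0,0,-60],1],
  ],
)

```text
clock: 4.8
tool_pos: [0.561, -0.0175, 0.0668]
ee_rot: [[0.001, 0.197, -0.98], [0.0, -0.98, -0.197], [-1.0, -0.0, -0.001]]
ft_force: [0.3, 0.2, -0.2]
opening: 0.0006
```

```bash
python3 - <<'E'
from h import *
s=observe();print(s['clock'],s['tool_pos'],s['ft_force'])
print(np.array(C(11.5,.03,.022))-C(11.5,.03,.016))
im=get_image('wrist');cv2.imwrite('pics/w4.png',im[:,:,::-1])
E
```

```text
4.8 [ 0.56097484 -0.01754269  0.06680945] [ 0.30659009  0.17153038 -0.1581521 ]
[-0.00119621  0.00587955]
```

View pics/w4.png

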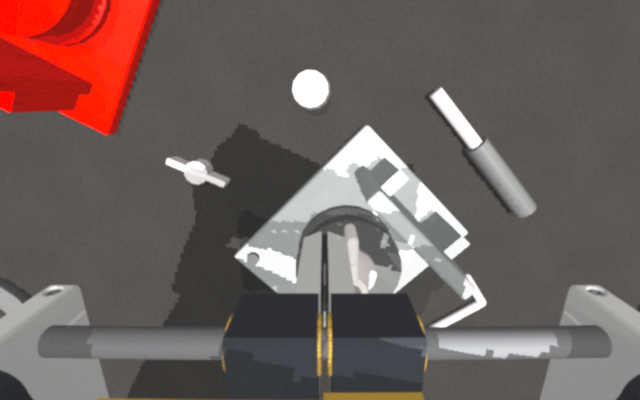

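Emit:
servo_tool(
  deltas=[
    [[-0.001,0.005,0],[0,0,0],1],
    [[-0.0015,0.008,0.01],[0,0,0],1],
    [[-0.0015,0.008,0.05],[0,0,0],1],
    [[-0.005,0,0.08],[0,0,8],1],
    [[-0.015,-0.01,0.08],[0,0,16],1],
    [[-0.025,-0.02,0.08],[0,0,24],1],
    [[-0.035,-0.03,0.08],[0,0,32],1],
    [[-0.045,-0.04,0.08],[0,0,40],1],
    [[-0.05,-0.053,0.08],[0,0,48],1],
    [[-0.05,-0.053,0.08],[0,0,56],1],
  ],
)

```text
clock: 5.85
tool_pos: [0.5102, -0.0715, 0.1475]
ee_rot: [[0.001, 0.926, -0.377], [-0.001, -0.377, -0.926], [-1.0, 0.001, 0.0]]
ft_force: [0.1, -0.8, 0.6]
opening: 0.0004
```

Emit:
servo_tool(
  deltas=[
    [[0,0,0],[0,0,8],1],
    [[0,0,0],[0,0,16],1],
    [[0,0,0],[0,0,24],1],
    [[0,0,0],[0,0,32],1],
    [[0,0,0],[0,0,40],1],
    [[0,0,0],[0,0,48],1],
    [[0,0,0],[0,0,56],1],
    [[0,0,0],[0,0,64],1],
    [[0,0,0],[0,0,72],1],
    [[0,0,0],[0,0,80],1],
  ],
)

```text
clock: 6.85
tool_pos: [0.5107, -0.0704, 0.1474]
ee_rot: [[0.001, 0.531, 0.848], [-0.0, 0.848, -0.531], [-1.0, 0.0, 0.001]]
ft_force: [0.7, 0.6, -0.3]
opening: 0.0009
```

Emit:
servo_tool(
  deltas=[
    [[0,0,0],[0,0,8],1],
    [[0,0,0],[0,0,16],1],
    [[0,0,0],[0,0,24],1],
    [[0,0,0],[0,0,32],1],
    [[0,0,0],[0,0,40],1],
    [[0,0,0],[0,0,44],1],
    [[0,0,0],[0,0,44],1],
    [[0,0,0],[0,0,44],1],
  ],
)

```text
clock: 7.65
tool_pos: [0.5106, -0.0706, 0.1471]
ee_rot: [[0.001, -0.199, 0.98], [-0.0, 0.98, 0.199], [-1.0, -0.0, 0.001]]
ft_force: [0.6, -0.0, -0.7]
opening: 0.0004
```

```bash
python3 - <<'E'
from h import *
s=observe();print(s['clock'],s['tool_pos'],s['ft_force'],s['ee_rot'][:,1],s['q'])
im=get_image('wrist');cv2.imwrite('pics/w5.png',im[:,:,::-1])
im=get_image('scene')[185:285,250:370];cv2.imwrite('pics/s5.png',cv2.resize(im[:,:,::-1],None,fx=5,fy=5))
E
```

```text
7.65 [ 0.51062416 -0.07057072  0.14705022] [ 0.60088998 -0.02245334 -0.66678017] [-1.98703690e-01  9.80059497e-01 -4.74521424e-04] [-3.57524425e-01 -1.00223066e-02  1.94842439e+00 -4.64184740e-05
  1.20236320e+00 -2.12833929e+00]
```

View pics/w5.png

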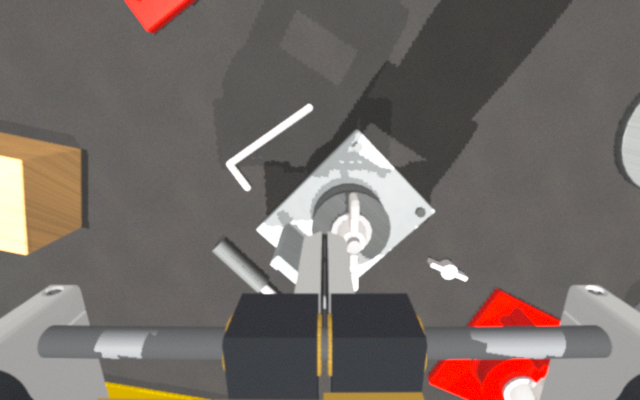

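View pics/s5.png

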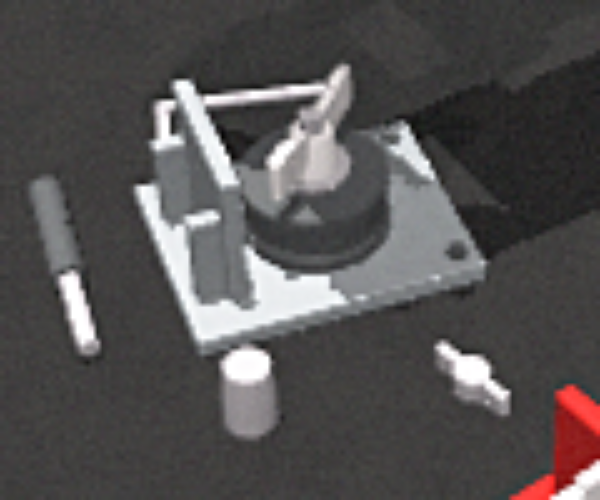

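Emit:
servo_tool(
  deltas=[
    [[0,0,-0.035],[0,0,0],1],
    [[0,0,-0.065],[0,0,0],1],
    [[0,0,-0.082],[0,0,0],1],
    [[0,0,-0.082],[0,0,0],1],
  ],
)

```text
clock: 8.15
tool_pos: [0.5083, -0.0699, 0.0618]
ee_rot: [[-0.005, -0.199, 0.98], [0.002, 0.98, 0.199], [-1.0, 0.003, -0.005]]
ft_force: [-0.9, -0.0, 1.1]
opening: 0.0006
```

```bash
python3 - <<'E'
from h import *
s=observe();print(s['clock'],s['tool_pos'],s['ft_force'])
cur=s['tool_pos'][:2]
cur=np.array([.511,-.0705])
rows(cur,101.5,[(191.5,.03,.020)]+[(191.5-6*i,.030,.016) for i in range(0,9)])
print()
rows(C(143.5,.03,.016),53.5,[(143.5-6*i,.030,.016) for i in range(1,11)])
E
```

```text
8.15 [ 0.50829743 -0.06994457  0.06183795] [-0.85150683 -0.01636566  1.05428209]
[-0.0014, 0.0059, 0] 0.0
[-0.0022, 0.0098, 0] 0.0
[-0.0043, 0.0127, 0] -6.0
[-0.0061, 0.0158, 0] -12.0
[-0.0076, 0.019, 0] -18.0
[-0.0088, 0.0224, 0] -24.0
[-0.0095, 0.0258, 0] -30.0
[-0.0099, 0.0294, 0] -36.0
[-0.01, 0.0329, 0] -42.0
[-0.0096, 0.0365, 0] -48.0

[0.0007, 0.0035, 0] -6.0
[0.0018, 0.0069, 0] -12.0
[0.0032, 0.0101, 0] -18.0
[0.0049, 0.0132, 0] -24.0
[0.007, 0.0161, 0] -30.0
[0.0094, 0.0188, 0] -36.0
[0.012, 0.0212, 0] -42.0
[0.0148, 0.0233, 0] -48.0
[0.0179, 0.0252, 0] -54.0
[0.0211, 0.0266, 0] -60.0
```

Emit:
servo_tool(
  deltas=[
    [[-0.0015,0.006,0],[0,0,0],1],
    [[-0.002,0.01,0],[0,0,0],1],
    [[-0.0045,0.0125,0],[0,0,-6],1],
    [[-0.006,0.016,0],[0,0,-12],1],
    [[-0.0075,0.019,0],[0,0,-18],1],
    [[-0.009,0.0225,0],[0,0,-24],1],
    [[-0.0095,0.026,0],[0,0,-30],1],
    [[-0.01,0.0295,0],[0,0,-36],1],
    [[-0.01,0.033,0],[0,0,-42],1],
    [[-0.0095,0.0365,0],[0,0,-48],1],
  ],
)

```text
clock: 9.15
tool_pos: [0.5017, -0.0341, 0.0659]
ee_rot: [[0.002, 0.598, 0.801], [-0.001, 0.801, -0.598], [-1.0, 0.0, 0.002]]
ft_force: [-0.5, -1.1, -0.1]
opening: 0.0005
```

Emit:
servo_tool(
  deltas=[
    [[0.0005,0.0035,0],[0,0,-6],1],
    [[0.002,0.007,0],[0,0,-12],1],
    [[0.003,0.01,0],[0,0,-18],1],
    [[0.005,0.013,0],[0,0,-24],1],
    [[0.007,0.016,0],[0,0,-30],1],
    [[0.0095,0.019,0],[0,0,-36],1],
    [[0.012,0.021,0],[0,0,-42],1],
    [[0.015,0.0235,0],[0,0,-48],1],
    [[0.018,0.025,0],[0,0,-54],1],
    [[0.021,0.0265,0],[0,0,-60],1],
  ],
)

```text
clock: 10.15
tool_pos: [0.5226, -0.0073, 0.0657]
ee_rot: [[0.001, 0.993, -0.118], [-0.0, -0.118, -0.993], [-1.0, 0.001, -0.0]]
ft_force: [-1.4, 0.7, -0.2]
opening: 0.0006
```

```bash
python3 - <<'E'
from h import *
s=observe();print(s['clock'],s['tool_pos'],s['ft_force'])
rows(C(83.5,.03,.016),-6.5,[(83.5-4*i,.030,.016) for i in range(1,13)])
im=get_image('wrist');cv2.imwrite('pics/w6.png',im[:,:,::-1])
im=get_image('scene')[185:285,250:370];cv2.imwrite('pics/s6.png',cv2.resize(im[:,:,::-1],None,fx=5,fy=5))
E
```

```text
10.15 [ 0.52255299 -0.00726064  0.06573502] [-1.36775441  0.71202468 -0.15488086]
[0.0022, 0.0008, 0] -4.0
[0.0045, 0.0014, 0] -8.0
[0.0068, 0.0019, 0] -12.0
[0.0092, 0.0022, 0] -16.0
[0.0116, 0.0024, 0] -20.0
[0.0139, 0.0024, 0] -24.0
[0.0163, 0.0022, 0] -28.0
[0.0187, 0.0018, 0] -32.0
[0.021, 0.0013, 0] -36.0
[0.0232, 0.0006, 0] -40.0
[0.0255, -0.0002, 0] -44.0
[0.0276, -0.0012, 0] -48.0
```

View pics/w6.png

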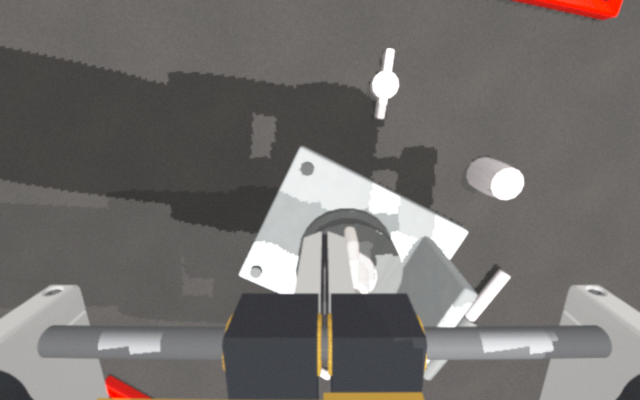

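View pics/s6.png

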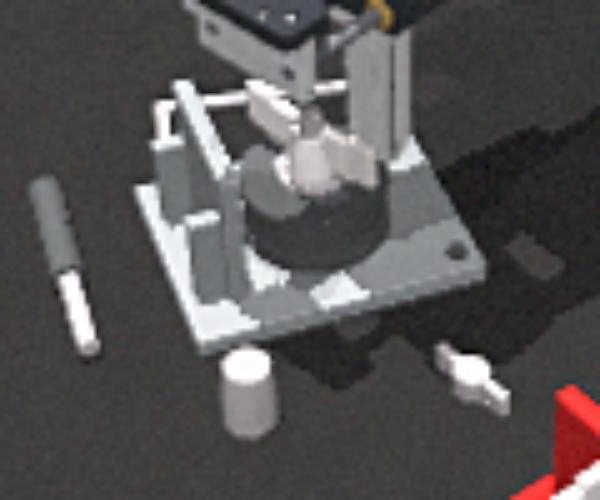

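Emit:
servo_tool(
  deltas=[
    [[0.002,0.001,0],[0,0,-4],1],
    [[0.0045,0.0015,0],[0,0,-8],1],
    [[0.007,0.002,0],[0,0,-12],1],
    [[0.009,0.002,0],[0,0,-16],1],
    [[0.0115,0.0025,0],[0,0,-20],1],
    [[0.014,0.0025,0],[0,0,-24],1],
    [[0.014,0.0025,0],[0,0,-24],1],
  ],
)

```text
clock: 10.95
tool_pos: [0.5365, -0.0052, 0.0653]
ee_rot: [[0.001, 0.863, -0.506], [-0.0, -0.506, -0.863], [-1.0, 0.001, -0.0]]
ft_force: [-0.3, -1.8, -0.5]
opening: 0.0004
```

```bash
python3 - <<'E'
from h import *
s=observe();print(s['clock'],s['tool_pos'],s['ft_force'])
rows(C(59.5,.03,.016),-30.5,[(59.5-2*i,.030,.016) for i in range(1,13)])
E
```

```text
10.95 [ 0.53652219 -0.0052048   0.06528602] [-0.3375275  -1.81807871 -0.50493426]
[0.0012, -0.0001, 0] -2.0
[0.0024, -0.0002, 0] -4.0
[0.0035, -0.0003, 0] -6.0
[0.0047, -0.0005, 0] -8.0
[0.0059, -0.0008, 0] -10.0
[0.007, -0.001, 0] -12.0
[0.0082, -0.0014, 0] -14.0
[0.0093, -0.0017, 0] -16.0
[0.0104, -0.0021, 0] -18.0
[0.0115, -0.0025, 0] -20.0
[0.0126, -0.003, 0] -22.0
[0.0137, -0.0035, 0] -24.0
```

Emit:
servo_tool(
  deltas=[
    [[0.001,0,0],[0,0,-2],1],
    [[0.0025,0,0],[0,0,-4],1],
    [[0.0035,-0.0005,0],[0,0,-6],1],
    [[0.0045,-0.0005,0],[0,0,-8],1],
    [[0.0045,-0.0005,0],[0,0,-8],1],
  ],
)

```text
clock: 11.45
tool_pos: [0.5408, -0.0057, 0.065]
ee_rot: [[0.001, 0.784, -0.621], [-0.0, -0.621, -0.784], [-1.0, 0.001, -0.001]]
ft_force: [-0.2, 0.8, 0.2]
opening: 0.0007
```

Emit:
servo_tool(
  deltas=[
    [[0.001,-0.0005,0],[0,0,-2],1],
    [[0.001,-0.0005,0],[0,0,-2],1],
  ],
)

```text
clock: 11.65
tool_pos: [0.5417, -0.0062, 0.0649]
ee_rot: [[0.001, 0.762, -0.648], [-0.0, -0.648, -0.762], [-1.0, 0.001, -0.0]]
ft_force: [-0.3, -0.2, 0.6]
opening: 0.0007
```

Emit:
servo_tool(
  deltas=[
    [[0.001,-0.0005,0],[0,0,-2],1],
    [[0.001,-0.0005,0],[0,0,-2],1],
  ],
)

```text
clock: 11.85
tool_pos: [0.5426, -0.0067, 0.0647]
ee_rot: [[0.0, 0.738, -0.674], [-0.0, -0.674, -0.738], [-1.0, 0.0, -0.0]]
ft_force: [-0.1, 0.3, -0.5]
opening: 0.0006
```

Emit:
servo_tool(
  deltas=[
    [[0.001,-0.0005,0],[0,0,-2],1],
    [[0.001,-0.0005,0],[0,0,-2],1],
  ],
)

```text
clock: 12.05
tool_pos: [0.5436, -0.0073, 0.0646]
ee_rot: [[0.0, 0.714, -0.7], [-0.0, -0.7, -0.714], [-1.0, 0.0, -0.0]]
ft_force: [0.3, -0.1, -0.0]
opening: 0.0002
```

Emit:
servo_tool(
  deltas=[
    [[0.001,-0.0005,0],[0,0,-2],1],
    [[0.001,-0.0005,0],[0,0,-2],1],
  ],
)

```text
clock: 12.25
tool_pos: [0.544, -0.0072, 0.0644]
ee_rot: [[-0.001, 0.689, -0.724], [0.001, -0.724, -0.689], [-1.0, -0.002, 0.0]]
ft_force: [-1.4, 3.1, 2.6]
opening: 0.0007
```

```bash
python3 - <<'E'
from h import *
s=observe();print(s['clock'],s['tool_pos'],s['ft_force'])
im=get_image('wrist');cv2.imwrite('pics/w7.png',cv2.resize(im[180:300,260:440,::-1],None,fx=4,fy=4))
im=get_image('scene')[185:285,250:370];cv2.imwrite('pics/s7.png',cv2.resize(im[:,:,::-1],None,fx=5,fy=5))
E
```

```text
12.25 [ 0.54404442 -0.00715721  0.06442889] [-1.42731244  3.11865823  2.62091728]
```

View pics/w7.png

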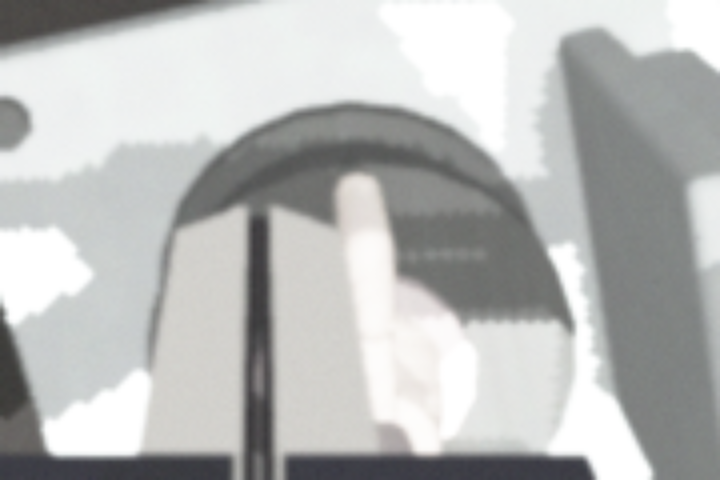

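View pics/s7.png

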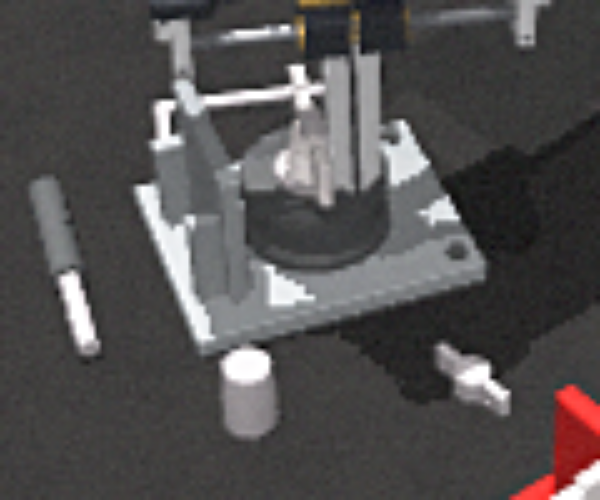

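Emit:
servo_tool(
  deltas=[
    [[0.0005,-0.0005,0],[0,0,0],1],
    [[0.001,-0.001,0],[0,0,0],1],
    [[0.001,-0.001,0],[0,0,0],1],
  ],
)

```text
clock: 12.65
tool_pos: [0.5445, -0.0074, 0.0643]
ee_rot: [[-0.003, 0.689, -0.725], [0.003, -0.725, -0.689], [-1.0, -0.004, 0.0]]
ft_force: [-5.0, 7.8, 4.0]
opening: 0.0006
```

The force climbed from about 0 to 9 N over about 1 mm of commanded push and the tip barely moved, so the nut is at its hard stop. I'll back off and lift clear.

Emit:
servo_tool(
  deltas=[
    [[-0.003,0.003,0],[0,0,0],1],
    [[-0.007,0.007,0],[0,0,0],1],
    [[-0.01,0.01,0.02],[0,0,0],1],
    [[-0.01,0.01,0.06],[0,0,0],1],
    [[-0.01,0.01,0.1],[0,0,0],1],
    [[-0.04,0.03,0.14],[0,0,0],1],
    [[-0.08,0.05,0.16],[0,0,0],1],
    [[-0.12,0.07,0.16],[0,0,0],1],
    [[-0.14,0.1,0.16],[0,0,0],1],
    [[-0.14,0.1,0.16],[0,0,0],1],
  ],
)

```text
clock: 13.65
tool_pos: [0.4038, 0.093, 0.2247]
ee_rot: [[0.002, 0.691, -0.723], [-0.0, -0.723, -0.691], [-1.0, 0.002, -0.001]]
ft_force: [0.7, -0.5, -1.0]
opening: 0.0005
```

```bash
python3 - <<'E'
from h import *
s=observe();print(s['clock'],s['tool_pos'],s['ft_force'])
im=get_image('top')[125:240,255:390];cv2.imwrite('pics/t8.png',cv2.resize(im[:,:,::-1],None,fx=5,fy=5,interpolation=cv2.INTER_CUBIC))
im=get_image('scene')[185:285,250:370];cv2.imwrite('pics/s8.png',cv2.resize(im[:,:,::-1],None,fx=5,fy=5,interpolation=cv2.INTER_CUBIC))
E
```

```text
13.65 [0.40378235 0.09299994 0.22471958] [ 0.70566311 -0.48744199 -0.96038241]
```

View pics/t8.png

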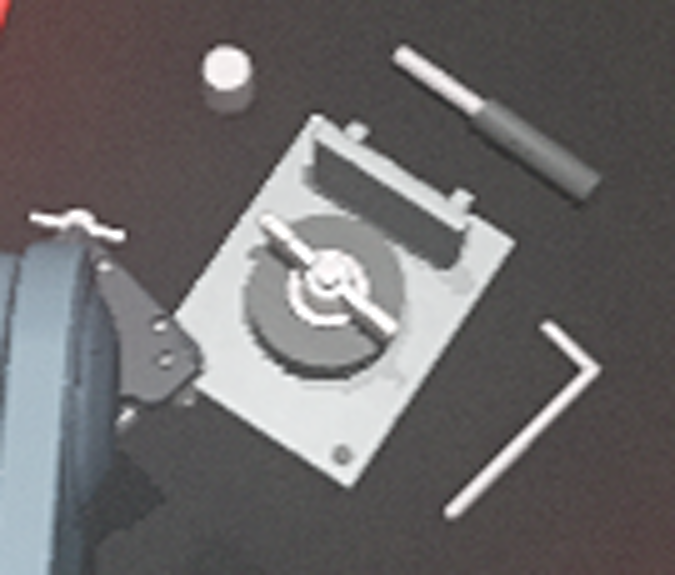

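View pics/s8.png

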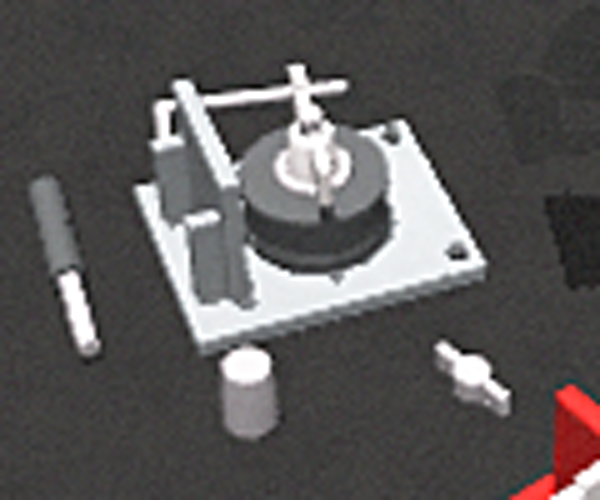

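```bash
python3 - <<'E'
from h import *
f=lambda x,y:((x+.5)/5-.5+255,(y+.5)/5-.5+125)
a=at('top',*f(266,218),.084);b=at('top',*f(393,330),.084);w=(a-b)[:2]
ang=np.degrees(np.arctan2(w[1],w[0]));print(a,b,np.linalg.norm(w),ang,'joint',np.radians((-33.5-ang)%180)+2*np.pi)
E
```

```text
[ 0.56024321 -0.01169479  0.084     ] [ 0.50708313 -0.0706025   0.084     ] 0.0793480451890881 47.93595759138636 joint 8.003452371285217
```

The wing angle works out to 8.00 rad, and the fixture and the small parts are at the same pixels as before. Handing in.

```bash
python3 - <<'E'
from rig import *
print(hand_in())
E
```

```text
the job is handed in; nothing more can be done
None
```

The wing nut is run down snug, and the job is handed in at about 14 s of the 54 s allowed. I turned it clockwise in two strokes with the closed fingertip. The first pushed one wing about 108°. I then raised the hand, brought it round and pushed the other wing until it stopped.

- **Stop:** the push force rose from about 0 to 9 N over about 1 mm of commanded push while the tip barely moved.
- **Joint angle:** the final top picture puts the wing line at 47.9°, which gives a joint angle of about 8.00 rad.
- **Fixture and small parts:** the fixture, spare nut, socket, hex key and punch show at the same pixels as at the start. I did not re-measure the spray can, carton or clutch ring; the tool stayed above or away from them.
- **Hand:** it finished well clear, with the fingertip at z = 0.22 m and only noise, about 1 N, on the wrist force.

No check failed. One small disagreement: by the commanded path, the stop came about 4° later than the 48° I had predicted. I put that down to slack in my assumed finger thickness, because the final picture agrees with 48°.

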